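Box up the fallen tin and clamp the lid at the forge bench

ROBOT

A 6-joint arm with a two-finger parallel gripper is mounted at the origin on the work surface. World frame = base frame: x ahead of the robot, y to its left, z up, the work surface at z = 0. Lengths are in m, angles in rad, forces in N, time in s.
With the tool pointing down it reaches from about 0.35 to 0.85 m from the base axis. Payload 8.1 kg.
Tool frame: the origin (TCP) lies where the fingers leave the gripper's body, on its centre line; the fingertips stand 84 mm ahead of it and the grasp point (between the pads) lies 65 mm ahead of it (robot.hold_point_z is the distance from the TCP to the grasp point, in m); z points along the fingers, y is the direction in which the jaws open and shut (so a half turn about z gives the same grasp; the last joint's range is limited). The gripper opens to 93 mm and grips with 3 to 60 N. Pads are 15 mm wide; open, the fingers measure 128 mm over their backs; the gripper's body (75 mm by 188 mm) begins 65 mm behind the grasp point.
Start: joints at [1.215, 0.13, 1.488, -0, 1.523, -0.085], TCP at [0.16, 0.578, 0.303] pointing down, gripper open.
Joint ranges: [-2.96, 2.96], [-0.89, 2.26], [0.02, 2.5], [-1.34, 4.48], [0, 2.73], [-2.66, 2.66]. Speed limits (rad/s): [2.39, 2.39, 2.79, 3.14, 3.14, 3.14].

INTERFACE

Orientations are given as a rotation vector (axis times angle).
In Python, from plant import robot gives the robot as it stands.
- The arm moves only by the tool drive_tool, never from a script. Its argument "rows" is text: rows parted by semicolons, each of 7 numbers parted by spaces: the shift along the world's x, y, z in m, then the turn, a rotation vector about the world's x, y, z in degrees, then the opening in per cent of the stroke, from 0 (shut) to 100 (fully open). In form: x y z rx ry rz grip; .... A call has 1 to 20 rows; each row shifts and turns the commanded pose from where the row before left it; what a row does not reach is not made up. A row lasts 1/8 s, in which the tool goes at most 62.5 mm and 10.7 degrees, less where a joint would pass 70% of its speed; a pose out of reach is approached as far as the arm can. A call is refused whole if a number of a shift passes 0.0625 or a number of a turn 10.7, either way. A call with a gripper value outside its range is refused whole. The fingers move at their own pace and stop on an object; "squeeze" is the grip in N (left out, the last holds). Time passes only in rows, so rows that do not move let the fingers close. It gives the time, the measured TCP pose, the force and the opening at its end, in the units of the state.
- robot.read_state(): the state, without advancing time (a new reading comes with each control period).
- robot.read_camera(name): name is "side" or "top" or "wrist"; returns the picture (400x640x3 uint8, red, green, blue); there is no depth.
- robot.get_calibration(name): a dict with "K" (3x3 intrinsics, pixels), "R" (3x3) and "t" (3): a world point X has camera coordinates R X + t. Camera axes: x right, y down, z forward; pixel columns grow to the right and rows downward; lengths in m; the calibration is good to about 2 mm. A picture is of the moment at which its call begins: read the wrist's pose just before it. get_calibration takes no time and is no camera call; for the wrist camera it gives the pose at the moment of the call.
- robot.close_job(): hands the job in, once; it reports no verdict.
The state is a dict: "t": time; "q": joint angles; "dq": joint speeds; "joint_torque": joint torques, N m; "tool_pos": TCP position; "orientation": TCP orientation; "force": force on the tool from outside, world axes, zero at the start; "wrist_torque": the same for the moment, N m; "opening": finger opening in m.
Only numpy, scipy, OpenCV 4.12 (cv2) and the standard library are available. Lean on these libraries where they do the work, as an engineer would, in place of code of your own. Each camera call takes 0.05 s, during which the arm holds its last target. There are 200 camera calls.

TASK

The small metal tin has toppled over on the bench: stand it upright, cap up, on the floor of the open steel box. Then shut the box's lid fully, and after that swing the clamp on the box's front over onto the lid until it lies flat. Leave the cutter that is in the box and the other tools where they are.

Things in the scene. Friction and masses are not known exactly. Their poses are not given: they have to be found in the camera images.
- tin: Square plain-metal tin with paper band, 46 x 46 mm and 80 mm tall, plus a black round cap 26 mm across and 14 mm high on top (94 mm in all), about 250 g. Loose, lying on one flat side on the bench, 46 mm high as it lies. Origin: centre of its base; its z axis runs from the base to the cap, x and y are normal to its flat sides.
- box: Grey painted steel box fixed to the bench, open at the top, 150 mm (its x) by 240 mm (its y) by 120 mm high; walls and floor 6 mm thick. Origin: centre of its underside, z up; its x axis points from the front wall (clamp, towards the robot) to the rear wall (lid hinge). The half at negative y is empty; the cutter stands in the half at positive y.
- lid (a joint): Hinge angle of the box's lid, rad: 0 shut flat on the rim, grows as it opens upward and back, 1.57 upright, stop at 1.9. Stiff hinge: the lid stays where it is left (about 3 N at its free edge moves it). The lid is a plain grey plate 150 x 240 x 10 mm (350 g) with no handle; push it over from behind or pinch its free edge.
- lid_hinge (a point): Midpoint of the lid's hinge line, on the rear edge of the box's rim, 120 mm above the bench (75 mm along the box's x from its centre). The hinge line runs along the box's y.
- lid_edge (a point): Midpoint of the lid's free edge, at mid-thickness: 150 mm from the hinge line. With the lid shut it lies over the front wall at a height of 126 mm.
- clamp (a joint): Hinge angle of the clamp, rad: 0 lying flat over the lid, 1.57 upright, grows as it swings back towards the robot, stop at 2.2. Stiff hinge: stays where it is left (about 2 N at the bar moves it).
- clamp_hinge (a point): Pivot of the clamp, in brackets at the middle of the box's front wall: 89 mm in front of the box's centre (its -x), 138 mm above the bench. The pivot line runs along the box's y.
- clamp_bar (a point): Centre of the round steel cross-bar at the end of the clamp's flat steel arm (arm 20 mm wide, 6 mm thick): bar 14 mm in diameter, 64 mm long along the box's y, 75 mm from the pivot. With the clamp flat it lies just above the lid, its axis 138 mm above the bench.
- hardy: Dark steel hot-cutter (bystander) standing in the box's half at positive y: 48 x 48 mm foot, 66 mm tall, 600 g. Origin: centre of its underside. Leave it.
- hammer: Hammer lying on the bench beyond the tin (bystander), about 260 mm long, 26 mm high, its head 60 mm wide. Origin under its middle. Leave it.
- chisel: Dark steel cold chisel lying on the bench (bystander), about 165 mm long, 30 mm wide at its blade, 18 mm high. Origin under its middle. Leave it.
- offcut: Brown rusty square steel bar offcut lying on the bench (bystander), 110 x 25 x 25 mm. Origin under its middle. Leave it.
Mind the look-alikes: they are no part of the job. Several things look just like the tin: the one meant starts farthest to the robot's right.

How it is judged:
On the way, in this order (a step that is already met when the one before it is completed fails the run):
1. the tin stands upright, let go, on the floor of the open box (angle between tin's own z axis and vertical below 0.15 rad and x of tin in the frame of box between -0.075 and 0.075 m and y of tin in the frame of box between -0.12 and 0.12 m and z of tin in the frame of box between 0 and 0.014 m and value of joint lid above 0.5 rad and contact force between the fingers and tin below 0.3 N), for 0.2 s.
2. the lid is fully shut while the clamp is still open (value of joint lid below 0.035 rad and value of joint clamp above 0.5 rad), for 0.2 s.
At the end, for the whole second after the job is handed in: The tin stands upright (within 0.15 rad), base on the floor inside the box (base less than 14 mm above the bench) and at rest; the lid is shut (under 0.035 rad) and the clamp lies over it (under 0.08 rad) (angle between tin's own z axis and vertical below 0.15 rad and x of tin in the frame of box between -0.075 and 0.075 m and y of tin in the frame of box between -0.12 and 0.12 m and z of tin in the frame of box between 0 and 0.014 m and value of joint lid below 0.035 rad and value of joint clamp below 0.08 rad and linear speed of tin below 0.02 m/s); the robot touches nothing.
It fails at once if the hammer is moved more than 30 mm (distance of hammer from where it was at the start of the episode above 0.03 m).
It fails at once if the chisel is moved more than 30 mm (distance of chisel from where it was at the start of the episode above 0.03 m).
It fails at once if the square bar offcut is moved more than 30 mm (distance of offcut from where it was at the start of the episode above 0.03 m).
It fails at once if the cutter in the box is moved more than 30 mm (distance of hardy from where it was at the start of the episode above 0.03 m).
It also fails if it takes over 72 s, if anything falls off the work surface, if the arm or the gripper's body presses on something with over 40 N, if the wrist force passes 120 N, or if a joint passes its speed limit or range.

## Working session

There is one attempt and no reset: what is moved stays moved. The work goes in short steps, Python scripts to look and compute and a tool call to move; the robot and the scene stay as the last step left them, time stands still between calls to the robot, and variables do not carry over. Pictures are saved under pics/ and viewed, and the job is handed in when it is done.

Besides the shell and the picture viewer there is one more tool, called as name(argument=value, ...) on one line, values as JSON. drive_tool: Moves the arm, as the interface text tells. Its arguments: {"type":"object","properties":{"rows":{"type":"string"},"squeeze":{"type":"number"}},"required":["rows"]}

```bash
ls; mkdir -p pics
cat > h.py <<'E'
import numpy as np,cv2
from plant import robot
def snap(n,f):
    im=robot.read_camera(n);cv2.imwrite('pics/'+f,im[:,:,::-1]);return im
def crop(im,x0,x1,y0,y1,f,s):
    cv2.imwrite('pics/'+f,cv2.resize(im[y0:y1,x0:x1,::-1],None,fx=s,fy=s,interpolation=cv2.INTER_CUBIC))
def ray(n,u,v,z,c=None):
    c=c or robot.get_calibration(n);R=np.array(c['R']);t=np.array(c['t']);o=-R.T@t
    d=R.T@np.linalg.solve(np.array(c['K']),[u,v,1.]);return o+d*(z-o[2])/d[2]
def proj(n,X):
    c=robot.get_calibration(n);p=np.array(c['K'])@(np.array(c['R'])@np.array(X)+np.array(c['t']));return p[:2]/p[2]
E
python3 - <<'E'
from h import *
for n in('side','top','wrist'):snap(n,n+'0.png')
s=robot.read_state();print(s)
E
```

```text
pics
{'t': 0.15, 'q': array([ 1.21461696e+00,  1.31025459e-01,  1.48901950e+00, -1.67005662e-05,
        1.52299858e+00, -8.53912811e-02]), 'dq': array([ 3.63580225e-04, -1.35723263e-04, -4.65824947e-03, -2.25983707e-04,
        6.99575316e-05, -4.73089066e-04]), 'joint_torque': array([ 3.01132450e-04, -5.60477936e+01, -4.92332160e+01,  7.69008812e-02,
        3.04116297e-02, -6.57545093e-05]), 'tool_pos': array([0.1603619 , 0.57784449, 0.30191106]), 'orientation': array([-4.24012497e-01, -3.11254217e+00,  2.22924002e-03]), 'force': array([-0.60673931,  0.29166321, -0.40744602]), 'wrist_torque': array([ 0.04602632, -0.02748636,  0.02030313]), 'opening': 0.09309132066258091}
```

View pics/top0.png

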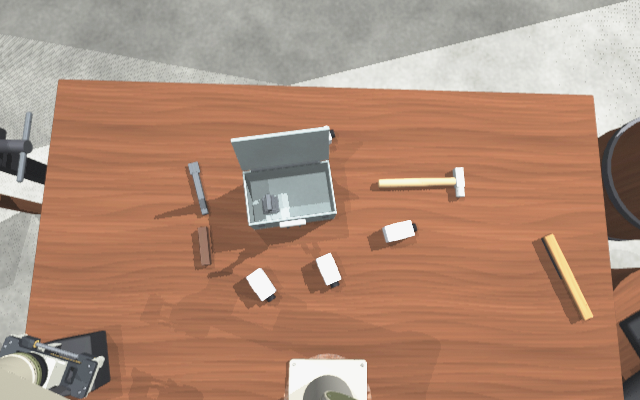

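View pics/side0.png

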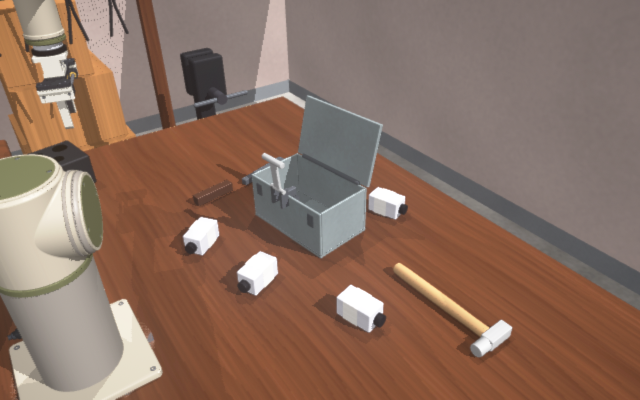

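View pics/wrist0.png

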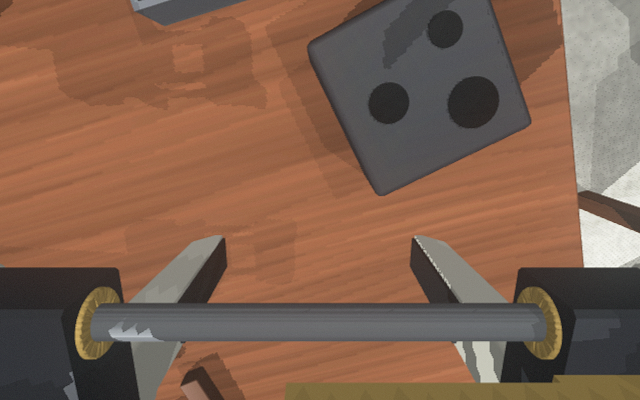

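Four tin look-alikes in the top view: (261,285), (329,270), (399,231), and one behind the lid near (331,135). World y decreases to the right, so (399,231) is farthest to the robot's right. I'll confirm this in crops.

Run:
```python
from h import *
t=cv2.imread('pics/top0.png')[:,:,::-1];s=cv2.imread('pics/side0.png')[:,:,::-1]
crop(t,365,465,195,265,'ct.png',8)
crop(t,220,350,120,236,'cb.png',5)
crop(s,240,420,90,340,'cs.png',3 if 0 else 2.4)
for p in[(261,285),(329,270),(399,231),(331,135)]:print(p,ray('top',*p,.04))
print([np.round(proj('top',x),1) for x in([.3,0,0],[.3,.1,0],[.4,0,0])])
```

```text
(261, 285) [0.31174754 0.19144007 0.04      ]
(329, 270) [0.35638122 0.00094428 0.04      ]
(399, 231) [ 0.47124283 -0.20084974  0.04      ]
(331, 135) [7.55915723e-01 3.15077993e-04 4.00000000e-02]
[array([328.3, 289.6]), array([294. , 289.1]), array([328.8, 255. ])]
```

View pics/ct.png

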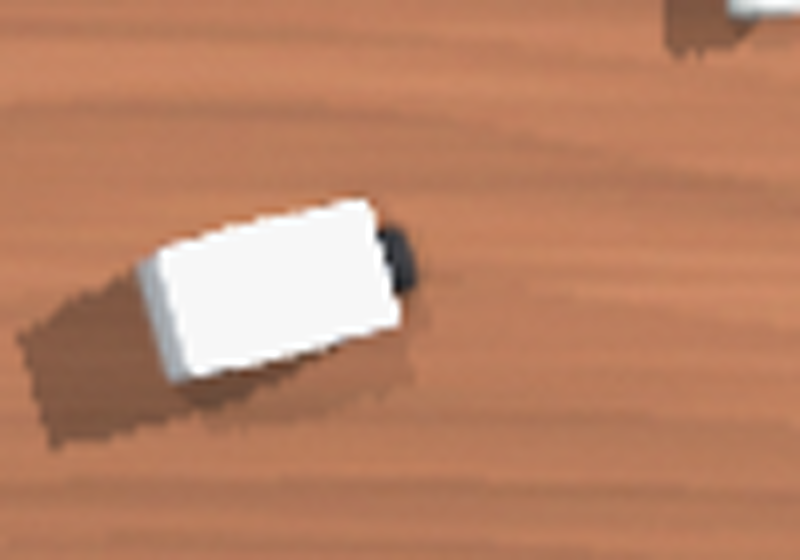

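View pics/cb.png

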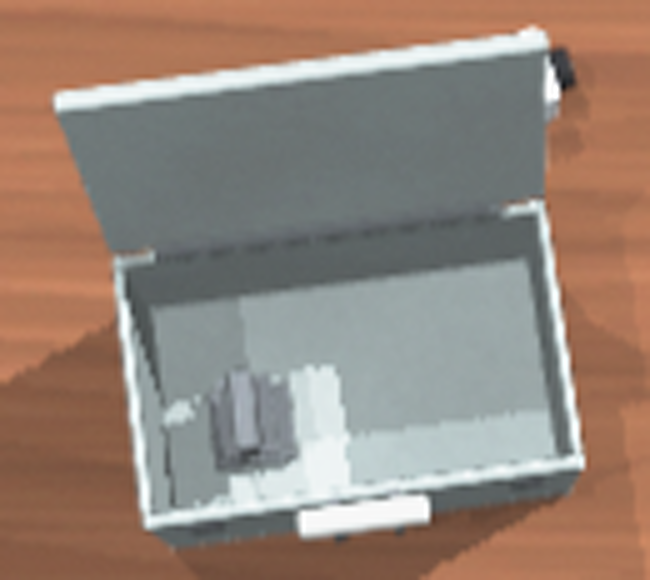

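View pics/cs.png

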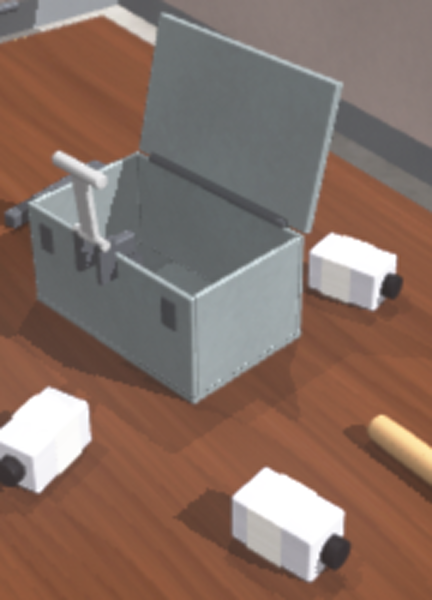

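Confirmed: the target is the tin at (399,231), y≈-0.20, with its black cap pointing right and the hammer beyond it. Next I measure the tin and box poses from the corners in the crops.

Run:
```python
from h import *
T=lambda a,b:(365+a/8-.4,195+b/8-.4)
B=lambda a,b:(220+a/5-.4,120+b/5-.4)
P=[ray('top',*T(*p),.046)[:2] for p in((157,250),(188,378),(400,325),(368,200))]
print(np.round(P,4)); base=(P[0]+P[1])/2;top=(P[2]+P[3])/2
c=top-base;print('tin len',np.hypot(*c),'w',np.hypot(*(P[0]-P[1])),'ctr',sum(P)/4,'axis deg',np.degrees(np.arctan2(c[1],c[0])),'base',base)
Q=[ray('top',*B(*p),.12)[:2] for p in((147,525),(582,465),(543,203),(115,260))]
print('box',np.round(Q,4),'ctr',sum(Q)/4,[np.hypot(*(Q[i]-Q[i-1])) for i in range(4)])
y=(Q[0]+Q[3]-Q[1]-Q[2]);x=Q[2]+Q[3]-Q[0]-Q[1]
print('yaw',np.degrees(np.arctan2(y[1],y[0]))-90,np.degrees(np.arctan2(x[1],x[0])))
print('hardy',ray('top',*B(252,420),.05),'bar',ray('top',*B(365,515),.2),'hamtail',ray('top',380,183,.02),'head',ray('top',459,182,.02))
bc=sum(Q)/4;ya=np.radians(np.degrees(np.arctan2(y[1],y[0]))-90);ex=np.array([np.cos(ya),np.sin(ya)])
hb=bc+.075*ex
ey=np.array([-ex[1],ex[0]])
for a in(1.3,1.4,1.5,1.57,1.7,1.8,1.9):
  h=hb-.15*np.cos(a)*ex
  print(a,[np.round(proj(n,[*(h+s*.12*ey),.12+.15*np.sin(a)]),1) for n in('top','side') for s in(1,-1)])
ch=bc-.089*ex
for a in(1.2,1.4,1.57,1.7,1.9,2.2):
  b=ch+.075*np.cos(a)*ex
  print('bar',a,[np.round(proj(n,[*(b+s*.032*ey),.138+.075*np.sin(a)]),1) for n in('top','side')for s in(1,-1)])
```

```text
[[ 0.4847 -0.1567]
 [ 0.4388 -0.1675]
 [ 0.4593 -0.2446]
 [ 0.5045 -0.2339]]
tin len 0.07971612001011368 w 0.04713233041493771 ctr [ 0.47185329 -0.20069672] axis deg -75.3740634439208 base [ 0.46178883 -0.16213026]
box [[ 0.4728  0.221 ]
 [ 0.5102 -0.0118]
 [ 0.6559  0.0114]
 [ 0.6178  0.245 ]] ctr [0.56416429 0.11639956] [np.float64(0.14690643467625278), np.float64(0.23572751801757083), np.float64(0.1475639034209279), np.float64(0.23672762857413554)]
yaw 9.189994736957459 9.222978225568562
hardy [0.54193642 0.17394401 0.05      ] bar [0.47169978 0.10157409 0.2       ] hamtail [ 0.61653636 -0.15005835  0.02      ] head [ 0.62533171 -0.39048074  0.02      ]
1.3 [array([234.1, 173. ]), array([334.3, 159.8]), array([282.6, 104.6]), array([356.9, 136.7])]
1.4 [array([233.2, 166.7]), array([333.5, 153.6]), array([287.2, 101.5]), array([361.7, 133. ])]
1.5 [array([232.3, 160.5]), array([332.6, 147.4]), array([291.9,  99. ]), array([366.4, 129.9])]
1.57 [array([231.8, 156.2]), array([332. , 143.2]), array([295.1,  97.6]), array([369.8, 128.2])]
1.7 [array([231. , 148.5]), array([330.7, 135.
[... 151 characters left out ...]
 [array([230.3, 137.7]), array([328.8, 125.2]), array([310. ,  95.1]), array([384.5, 124.4])]
bar 1.2 [array([278. , 211.4]), array([303.6, 207.8]), array([276.4, 152. ]), array([295.5, 162.1])]
bar 1.4 [array([278.6, 216.9]), array([304.4, 213.3]), array([271.3, 152.7]), array([290.3, 162.8])]
bar 1.57 [array([279.3, 221.9]), array([305.1, 218.3]), array([266.7, 154.3]), array([285.7, 164.5])]
bar 1.7 [array([279.8, 225.9]), array([305.7, 222.2]), array([263.3, 156.1]), array([282.2, 166.5])]
bar 1.9 [array([280.6, 231.9]), array([306.5, 228.2]), array([258.1, 159.8]), array([277. , 170.4])]
bar 2.2 [array([281.9, 240.2]), array([307.6, 236.5]), array([251.2, 167.2]), array([269.9, 178.2])]
```

drive_tool(rows="0.02 -0.04 0.01 0 0 -3 100;0.02 -0.048 0.01 0 0 -3 100;0.02 -0.048 0.01 0 0 -3 100;0.02 -0.048 0.01 0 0 -3 100;0.02 -0.048 0.01 0 0 -3 100;0.02 -0.048 0 0 0 -3 100;0.02 -0.048 0 0 0 -3 100;0.02 -0.048 0 0 0 -3 100;0.02 -0.048 0 0 0 -3 100;0.02 -0.048 0 0 0 -3 100;0.02 -0.048 0 0 0 -3 100;0.02 -0.048 0 0 0 -3 100;0.02 -0.048 0 0 0 -3 100;0.02 -0.048 0 0 0 -3 100;0.02 -0.048 0 0 0 -3 100;0.02 -0.048 0 0 0 -3 100;0.02 -0.048 0 0 0 -3 100;0 -0.048 0 0 0 -3 100;0 -0.034 0 0 0 -3 100;0 0 0 0 0 -3 100")

```text
t: 2.65
tool_pos: [0.4998, -0.3142, 0.3517]
orientation: [-1.929, -2.478, 0.001]
force: [0.1, 0.5, 1.0]
opening: 0.0931
```

drive_tool(rows="0 0 -0.04 8.7 2.27 0 100;0 0 -0.04 8.7 2.27 0 100;0 0 -0.04 8.7 2.27 0 100;0 0 -0.04 8.7 2.27 0 100;0 0.002 -0.04 8.7 2.27 0 100;0 0 -0.022 0 0 0 100;0 0 0 0 0 0 100")

```text
t: 3.52
tool_pos: [0.5, -0.3093, 0.1293]
orientation: [-1.5, -1.936, -0.616]
force: [-0.7, -0.3, 1.4]
opening: 0.0926
```

```bash
cat >> h.py <<'E'
from scipy.spatial.transform import Rotation as Ro
def st():
    s=robot.read_state();R=Ro.from_rotvec(s['orientation']).as_matrix()
    print('t',round(s['t'],2),'tcp',np.round(s['tool_pos'],4),'q',np.round(s['q'],2),'F',np.round(s['force'],1),'op',round(s['opening'],4))
    print('z',np.round(R[:,2],3),'y',np.round(R[:,1],3),'hold',np.round(s['tool_pos']+.065*R[:,2],4));return s,R
E
python3 - <<'E'
from h import *
st();im=snap('wrist','w1.png')
c=robot.get_calibration('wrist')
for p in([.4847,-.1567,.046],[.4388,-.1675,.046],[.4593,-.2446,.046],[.5045,-.2339,.046]):print(np.round(proj('wrist',p),0))
E
```

```text
t 3.52 tcp [ 0.5    -0.3093  0.1293] q [-0.81  0.75  1.17  0.37  1.91 -1.07] F [-0.7 -0.3  1.4] op 0.0926
z [-0.18   0.683 -0.708] y [ 0.968  0.251 -0.003] hold [ 0.4884 -0.2649  0.0833]
[349. 138.]
[281. 137.]
[276. 243.]
[354. 245.]
```

View pics/w1.png

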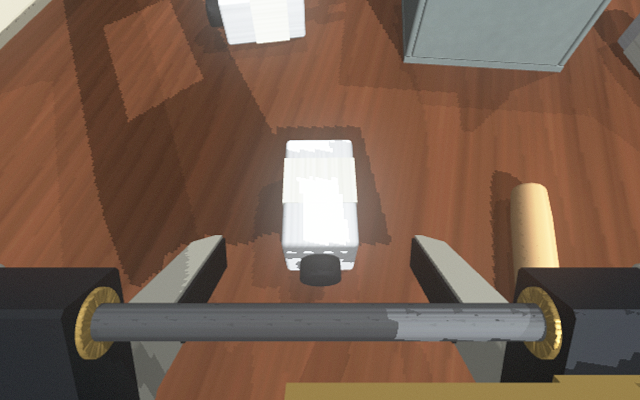

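The wrist view shows the tin, cap nearest, centred between the fingers (about 320,200), and it matches the projected corners. I'll approach and grip.

drive_tool(rows="-0.0034 0.0131 -0.0143 0 0 0 100;-0.0034 0.0131 -0.0143 0 0 0 100;-0.0034 0.0131 -0.0143 0 0 0 100;-0.0034 0.0131 -0.0143 0 0 0 100;0 0 0 0 0 0 100;0 0 0 0 0 0 0;0 0 0 0 0 0 0;0 0 0 0 0 0 0;0 0 0 0 0 0 0;0 0 0 0 0 0 0;0 0 0 0 0 0 0;0 0 0 0 0 0 0", squeeze=30)

```text
t: 5.08
tool_pos: [0.4869, -0.2576, 0.0735]
orientation: [-1.5, -1.936, -0.619]
force: [-0.2, -0.9, 0.0]
opening: 0.0457
```

drive_tool(rows="0 0 0.04 0 0 0 0;0 0 0.04 0 0 0 0;0 0 0.02 0 0 0 0;-0.007 0.007 0 -9.68 -2.51 0 0;-0.007 0.007 0 -9.68 -2.51 0 0;-0.007 0.007 0 -9.68 -2.51 0 0;-0.007 0.007 0 -9.68 -2.51 0 0;-0.007 0.007 0 -9.68 -2.51 0 0;-0.007 0.007 0 -9.68 -2.51 0 0;-0.007 0.007 0 -9.68 -2.51 0 0;-0.007 0.007 0 -9.68 -2.51 0 0;-0.007 0.007 0 -9.68 -2.51 0 0;0 0 0 0 0 0 0")

```text
t: 6.7
tool_pos: [0.4219, -0.1923, 0.1703]
orientation: [1.496, 1.943, -0.624]
force: [0.5, 0.7, -3.5]
opening: 0.0456
```

Run:
```python
from h import *
st();im=snap('side','s2.png')
```

```text
t 6.7 tcp [ 0.4219 -0.1923  0.1703] q [-0.12 -0.29  2.31 -0.89  1.01  0.08] F [ 0.5  0.7 -3.5] op 0.0456
z [ 0.175 -0.684 -0.708] y [ 0.967  0.253 -0.006] hold [ 0.4333 -0.2368  0.1243]
```

View pics/s2.png

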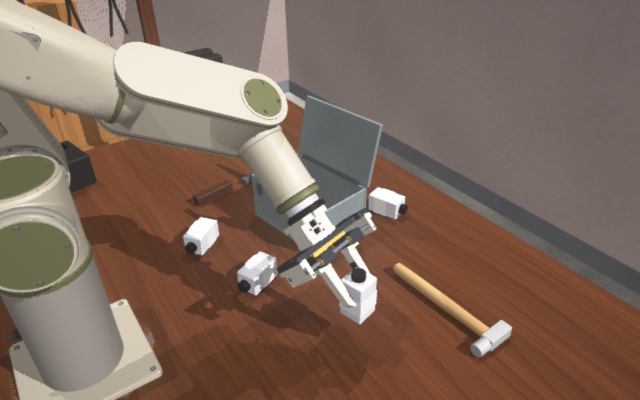

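The tin is held upright with its cap up, near (360,295). Next I yaw the tool to the box's direction.

drive_tool(rows="0.004 0 0 0 0 10.5 0;0.004 0 0 0 0 10.5 0;0.004 0 0 0 0 10.5 0;0.004 0 0 0 0 10.5 0;0.004 0 0 0 0 10.5 0;0.004 0 0 0 0 10.5 0;0.004 0 0 0 0 10.5 0;0.004 0 0 0 0 10.5 0;0 0 0 0 0 0 0")

```text
t: 7.88
tool_pos: [0.4538, -0.1951, 0.1642]
orientation: [0.417, 2.413, -0.157]
force: [0.0, 0.7, -2.4]
opening: 0.0459
```

Run:
```python
from h import *
st();im=snap('side','s3.png');snap('wrist','w3.png')
```

```text
t 7.88 tcp [ 0.4538 -0.1951  0.1642] q [-0.61 -0.58  2.48  0.31  0.58 -2.04] F [ 0.   0.7 -2.4] op 0.0459
z [ 0.605 -0.22  -0.765] y [ 0.337  0.942 -0.004] hold [ 0.4931 -0.2094  0.1144]
```

View pics/s3.png

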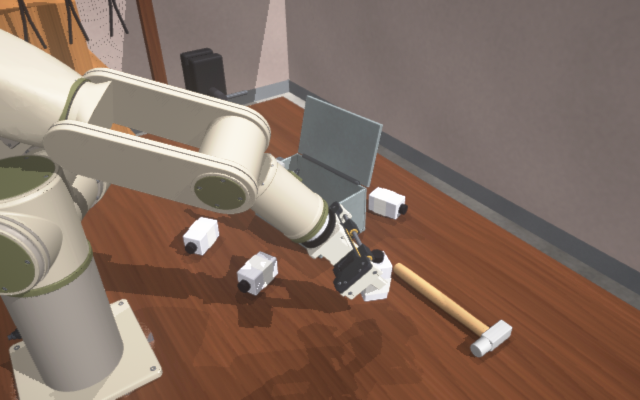

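View pics/w3.png

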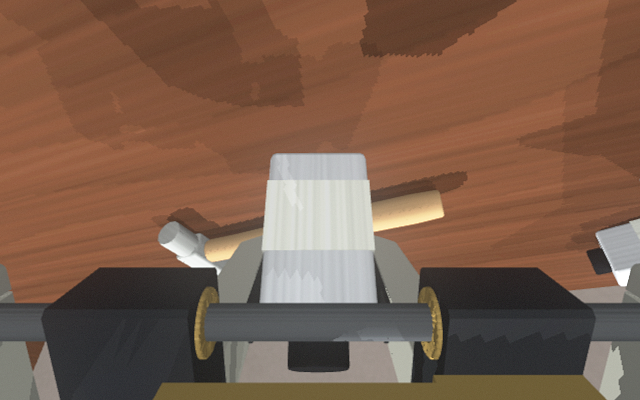

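drive_tool(rows="0.01 0 -0.01 0 0 0 0;0.01 0 -0.01 0 0 0 0;0.005 0 -0.01 -0.8 -2.3 0 0;0.005 0 -0.01 -0.8 -2.3 0 0;0 0 0 0 0 0 0;0 0 0 0 0 0 0")

```text
t: 8.72
tool_pos: [0.4838, -0.1925, 0.1231]
orientation: [0.399, 2.332, -0.17]
force: [0.1, -0.1, -2.9]
opening: 0.0459
```

Run:
```python
from h import *
st()
```

```text
t 8.72 tcp [ 0.4838 -0.1925  0.1231] q [-0.56 -0.39  2.48  0.51  0.32 -2.22] F [ 0.1 -0.1 -2.9] op 0.0459
z [ 0.663 -0.238 -0.71 ] y [ 0.334  0.943 -0.004] hold [ 0.5269 -0.2079  0.077 ]
```

drive_tool(rows="0.002 0 -0.008 0 0 0 0;0.002 0 -0.008 0 0 0 0;0 0 -0.004 0 0 0 0;0 0 -0.002 0 0 0 0;0 0 0 0 0 0 0")

```text
t: 9.35
tool_pos: [0.4876, -0.1926, 0.1008]
orientation: [0.399, 2.332, -0.17]
force: [-0.5, -0.1, -2.7]
opening: 0.0458
```

Run:
```python
from h import *
st();im=snap('side','s4.png');crop(im,320,440,220,330,'c4.png',5)
```

```text
t 9.35 tcp [ 0.4876 -0.1926  0.1008] q [-0.56 -0.3   2.47  0.64  0.25 -2.36] F [-0.5 -0.1 -2.7] op 0.0458
z [ 0.663 -0.238 -0.709] y [ 0.334  0.943 -0.004] hold [ 0.5307 -0.2081  0.0547]
```

View pics/c4.png

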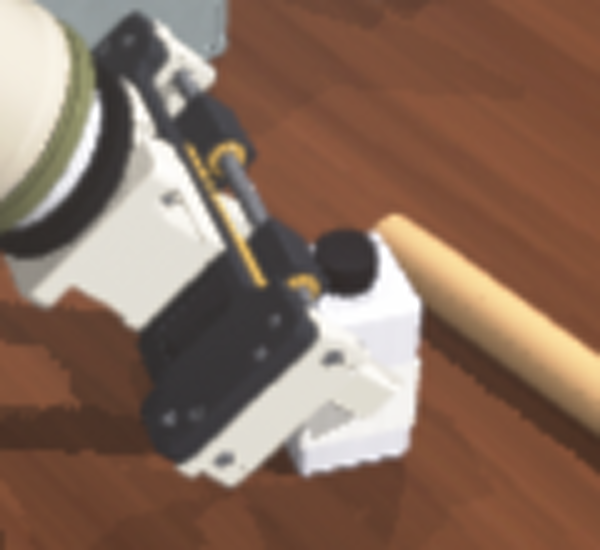

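drive_tool(rows="0 0 -0.001 0 0 0 0;0 0 -0.001 0 0 0 0;0 0 0 0 0 0 0")

```text
t: 9.78
tool_pos: [0.488, -0.1928, 0.0993]
orientation: [0.398, 2.331, -0.171]
force: [-0.5, 0.1, 1.9]
opening: 0.0462
```

Contact: Fz went from -2.7 to +1.9. I'll release and retreat along the tool axis, then turn the tool to vertical.

drive_tool(rows="0 0 -0.0005 0 0 0 0;0 0 0 0 0 0 60;0 0 0 0 0 0 80;0 0 0 0 0 0 100;0 0 0 0 0 0 100;0 0 0 0 0 0 100;-0.013 0.005 0.014 0 0 0 100;-0.02 0.007 0.021 0 0 0 100;-0.027 0.01 0.028 0 0 0 100;-0.02 0.007 0.03 0 0 0 100;0 0 0.04 0 0 0 100;0 0 0.04 0 0 0 100;0 0 0.02 0 0 0 100;0 0 0 0 0 0 100")

```text
t: 11.52
tool_pos: [0.4542, -0.1839, 0.304]
orientation: [0.403, 2.369, -0.161]
force: [0.6, -0.4, -0.7]
opening: 0.0931
```

Run:
```python
from h import *
st();im=snap('side','s5.png');t=snap('top','t5.png')
crop(t,350,460,170,260,'ct5.png',7);crop(im,320,480,200,340,'cs5.png',4)
```

```text
t 11.53 tcp [ 0.4542 -0.1839  0.304 ] q [-0.59 -0.81  2.37  0.22  0.87 -1.9 ] F [ 0.6 -0.4 -0.7] op 0.0931
z [ 0.639 -0.227 -0.735] y [ 0.331  0.943 -0.003] hold [ 0.4958 -0.1986  0.2562]
```

View pics/ct5.png

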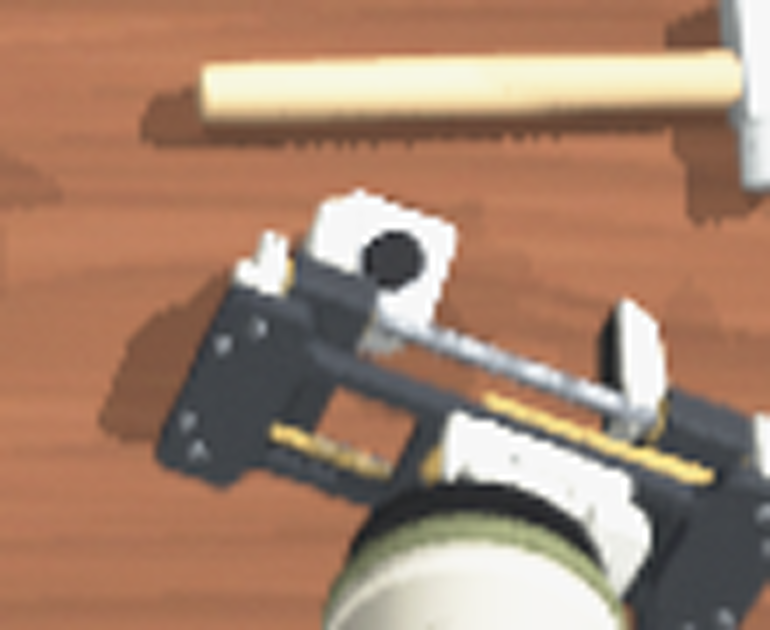

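View pics/cs5.png

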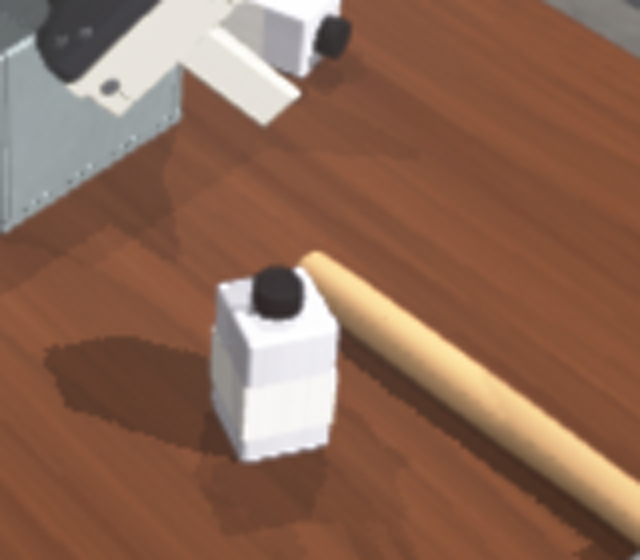

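The tin stands upright, cap at top pixel (406,207), and the hammer hasn't moved. Locating its centre:

Run:
```python
from h import *
print(ray('top',405.9,206.9,.094), ray('side',320+277/4-.4,200+281/4-.4,.094))
```

```text
[ 0.53397814 -0.20910482  0.094     ] [ 0.53374172 -0.20851206  0.094     ]
```

drive_tool(rows="0.012 0 0 2.83 8.05 0 100;0.012 0 0 2.83 8.05 0 100;0.012 -0.004 0 2.83 8.05 0 100;0.012 -0.004 0 2.83 8.05 0 100;0.012 -0.004 0 2.83 8.05 0 100;0.012 -0.004 0 0 0 0 100;0 0 0 0 0 0 100")

```text
t: 12.5
tool_pos: [0.5257, -0.1994, 0.2998]
orientation: [-0.525, -3.094, 0.0]
force: [-0.2, -0.2, 0.7]
opening: 0.0933
```

Run:
```python
from h import *
st();snap('wrist','w6.png')
print([np.round(proj('wrist',[.534,-.209,z])) for z in(.094,)])
```

```text
t 12.5 tcp [ 0.5257 -0.1994  0.2998] q [-0.45  0.03  1.6  -0.    1.52 -1.69] F [-0.2 -0.2  0.7] op 0.0933
z [-0.004  0.    -1.   ] y [ 0.33   0.944 -0.001] hold [ 0.5255 -0.1994  0.2348]
[array([311., 204.])]
```

View pics/w6.png

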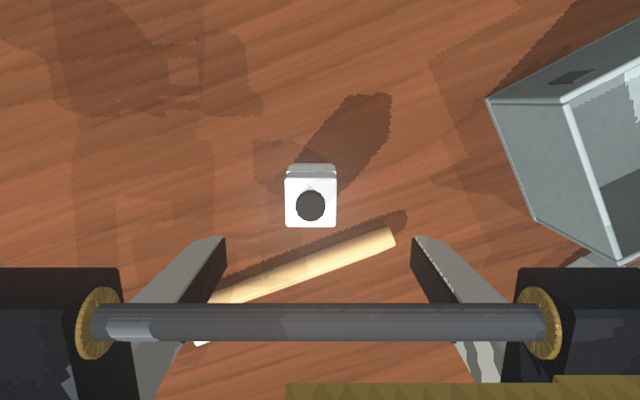

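drive_tool(rows="0.0085 -0.0095 0 0 0 0 100;0 0 -0.04 0 0 0 100;0 0 -0.045 0 0 0 100;0 0 -0.04 0 0 0 100;0 0 -0.03 0 0 0 100;0 0 -0.01 0 0 0 100;0 0 0 0 0 0 100;0 0 0 0 0 0 0;0 0 0 0 0 0 0;0 0 0 0 0 0 0;0 0 0 0 0 0 0;0 0 0 0 0 0 0;0 0 0 0 0 0 0;0 0 0 0 0 0 0", squeeze=30)

```text
t: 14.3
tool_pos: [0.5341, -0.209, 0.1365]
orientation: [-0.526, -3.093, 0.001]
force: [-0.2, 0.2, 1.4]
opening: 0.0457
```

drive_tool(rows="0 0 0.03 0 0 0 0;0 0 0.04 0 0 0 0;0 0 0.04 0 0 5 0;0 0 0.04 0 0 6 0;0 0.03 0 0 0 6 0;0.004 0.04 0 0 0 6 0;0.01 0.04 0 0 0 5.5 0;0.01 0.04 0 0 0 0 0;0.01 0.04 0 0 0 0 0;0.01 0.04 0 0 0 0 0;0 0.03 0 0 0 0 0;0 0.012 0 0 0 0 0;0 0 0 0 0 0 0;0 0 0 0 0 0 0")

```text
t: 16.05
tool_pos: [0.5781, 0.0619, 0.2863]
orientation: [0.251, -3.128, 0.003]
force: [0.9, 0.4, -2.8]
opening: 0.0458
```

Run:
```python
from h import *
st();im=snap('side','s7.png');im=snap('top','t7.png');snap('wrist','w7.png')
crop(im,220,380,110,250,'ct7.png',4)
```

```text
t 16.05 tcp [0.5781 0.0619 0.2863] q [ 0.02  0.09  1.56 -0.    1.49 -1.71] F [ 0.9  0.4 -2.8] op 0.0458
z [-0.004 -0.002 -1.   ] y [-0.159  0.987 -0.002] hold [0.5778 0.0618 0.2213]
```

View pics/s7.png

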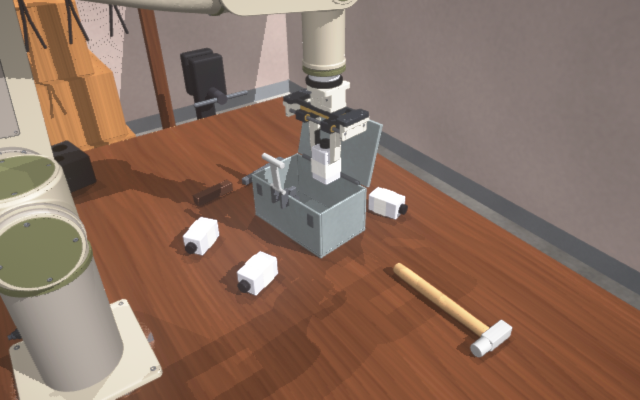

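View pics/w7.png

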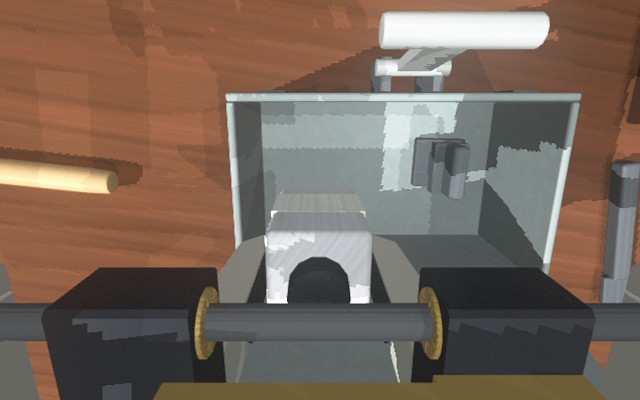

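drive_tool(rows="0 0 -0.03 0 0 0 0;0 0 -0.035 0 0 0 0;0 0 -0.035 0 0 0 0;0 0 -0.025 0 0 0 0;0 0 -0.012 0 0 0 0;0 0 -0.004 0 0 0 0;0 0 0 0 0 0 0;0 0 0 0 0 0 0")

```text
t: 17.2
tool_pos: [0.579, 0.063, 0.1469]
orientation: [0.252, -3.13, 0.003]
force: [-0.6, 0.9, -2.8]
opening: 0.046
```

drive_tool(rows="0 0 -0.001 0 0 0 0;0 0 -0.001 0 0 0 0;0 0 0 0 0 0 0")

```text
t: 17.58
tool_pos: [0.5781, 0.063, 0.1435]
orientation: [0.252, -3.128, 0.002]
force: [-0.7, 0.1, -2.4]
opening: 0.0455
```

drive_tool(rows="0 0 -0.001 0 0 0 0;0 0 0 0 0 0 0")

```text
t: 17.82
tool_pos: [0.5782, 0.063, 0.1426]
orientation: [0.252, -3.128, 0.002]
force: [-0.1, -0.1, -2.0]
opening: 0.046
```

Contact is about to start, so I'll lower the last half millimetre, release partway and lift out.

drive_tool(rows="0 0 -0.0007 0 0 0 0;0 0 0 0 0 0 0;0 0 0 0 0 0 63;0 0 0 0 0 0 63;0 0 0 0 0 0 63;0 0 0 0 0 0 63;0 0 0.01 0 0 0 63;0 0 0.03 0 0 0 63;0 0 0.05 0 0 0 63;0 0 0.05 0 0 0 63;0 0 0.05 0 0 0 0;0 0 0.04 0 0 0 0;0 0 0 0 0 0 0")

```text
t: 19.45
tool_pos: [0.5794, 0.0631, 0.3776]
orientation: [-0.252, 3.126, -0.003]
force: [0.9, -0.2, -0.8]
opening: 0.0333
```

Run:
```python
from h import *
st();im=snap('side','s8.png');snap('wrist','w8.png')
crop(im,230,430,80,260,'cs8.png',3)
```

```text
t 19.45 tcp [0.5794 0.0631 0.3776] q [ 0.02  0.06  1.43 -0.    1.65 -1.71] F [ 0.9 -0.2 -0.8] op 0.0333
z [ 0.005 -0.002 -1.   ] y [-0.16   0.987 -0.002] hold [0.5798 0.063  0.3126]
```

View pics/w8.png

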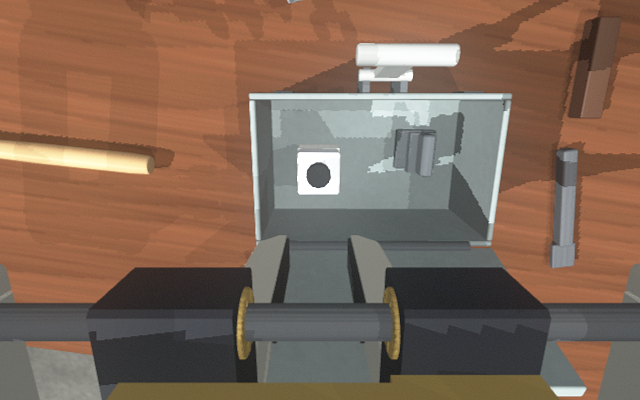

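View pics/cs8.png

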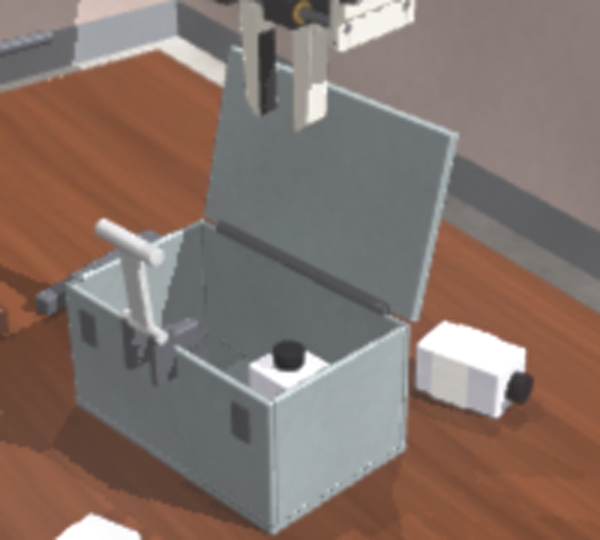

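The tin stands upright in the empty half: cap at wrist pixel (318,175), vertical in the side view, cutter untouched. Next I take the closed fingers over and behind the lid.

drive_tool(rows="0 0 0.01 0 0 0 0;0.036 0.0058 0 0 0 0 0;0.036 0.0058 0 0 0 0 0;0.036 0.0058 0 0 0 0 0;0.036 0.0058 0 0 0 0 0;0 0 -0.03 0 0 0 0;0 0 -0.03 0 0 0 0;0 0 -0.022 0 0 0 0;0 0 0 0 0 0 0")

```text
t: 20.68
tool_pos: [0.7207, 0.0861, 0.2958]
orientation: [0.251, -3.121, 0.002]
force: [-0.6, -0.6, -0.6]
opening: 0.0006
```

Run:
```python
from h import *
st();im=snap('side','s9.png')
crop(im,230,430,40,260,'cs9.png',2.7)
```

```text
t 20.68 tcp [0.7207 0.0861 0.2958] q [ 0.05  0.49  1.07 -0.    1.59 -1.68] F [-0.6 -0.6 -0.6] op 0.0006
z [-0.01  -0.002 -1.   ] y [-0.16   0.987 -0.   ] hold [0.7201 0.086  0.2308]
```

View pics/cs9.png

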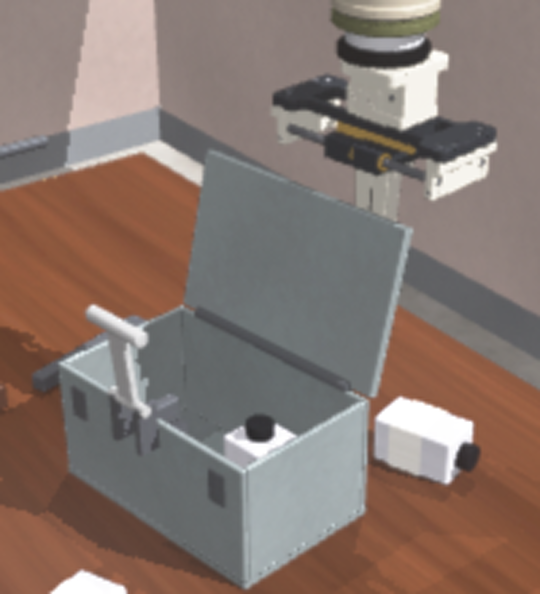

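drive_tool(rows="-0.0141 -0.0023 0.002 0 0 0 0;-0.0141 -0.0023 0.002 0 0 0 0;-0.0141 -0.0023 0.002 0 0 0 0;-0.0141 -0.0023 0.002 0 0 0 0;-0.0128 -0.0021 0 0 0 0 0;-0.0128 -0.0021 0 0 0 0 0;0 0 0 0 0 0 0")

```text
t: 21.6
tool_pos: [0.6404, 0.0728, 0.3103]
orientation: [0.252, -3.131, 0.003]
force: [1.1, -0.7, 0.2]
opening: 0.0005
```

Run:
```python
from h import *
st();im=snap('side','s10.png')
crop(im,230,430,40,260,'cs10.png',2.7)
```

```text
t 21.6 tcp [0.6404 0.0728 0.3103] q [ 0.03  0.25  1.34 -0.    1.55 -1.7 ] F [ 1.1 -0.7  0.2] op 0.0005
z [-0.    -0.002 -1.   ] y [-0.16   0.987 -0.002] hold [0.6404 0.0727 0.2453]
```

View pics/cs10.png

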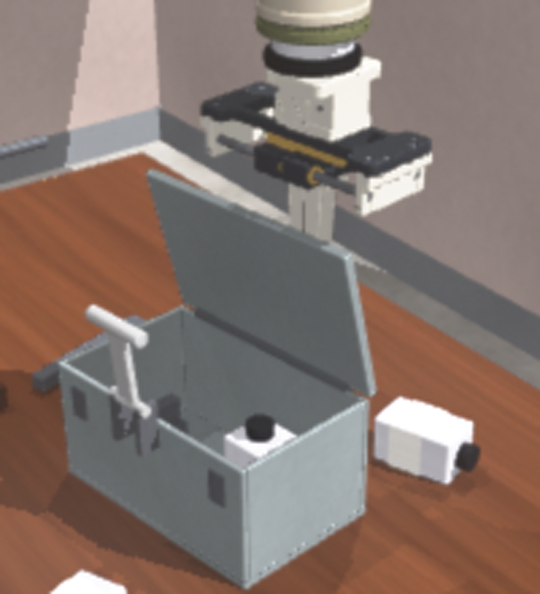

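The lid is following, tipped forward to about 75°. I'll continue along the arc.

drive_tool(rows="-0.0134 -0.0022 -0.007 0 0 0 0;-0.0134 -0.0022 -0.007 0 0 0 0;-0.011 -0.0018 -0.007 0 0 0 0;-0.011 -0.0018 -0.007 0 0 0 0;-0.009 -0.0015 -0.0095 0 0 0 0;-0.009 -0.0015 -0.0095 0 0 0 0;-0.0061 -0.001 -0.0115 0 0 0 0;-0.0061 -0.001 -0.0115 0 0 0 0;0 0 0 0 0 0 0")

```text
t: 22.78
tool_pos: [0.5599, 0.0597, 0.2359]
orientation: [0.252, -3.124, 0.002]
force: [0.7, -0.5, -0.8]
opening: 0.0003
```

Run:
```python
from h import *
st();im=snap('side','s11.png')
crop(im,230,430,40,260,'cs11.png',2.7)
```

```text
t 22.77 tcp [0.5599 0.0597 0.2359] q [ 0.02  0.08  1.67 -0.    1.4  -1.72] F [ 0.7 -0.5 -0.8] op 0.0003
z [-0.007 -0.002 -1.   ] y [-0.16   0.987 -0.001] hold [0.5594 0.0596 0.1709]
```

View pics/cs11.png

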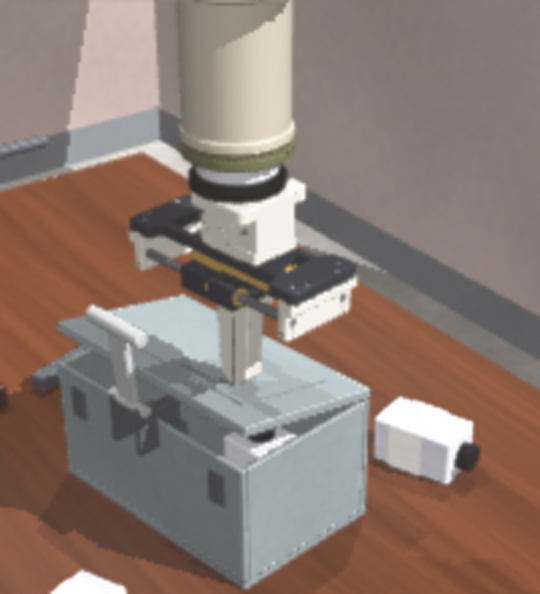

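drive_tool(rows="-0.003 -0.0005 -0.008 0 0 0 0;-0.003 -0.0005 -0.007 0 0 0 0;0 0 -0.004 0 0 0 0;0 0 -0.002 0 0 0 0;0 0 -0.001 0 0 0 0;0 0 0 0 0 0 0")

```text
t: 23.58
tool_pos: [0.5551, 0.0589, 0.2156]
orientation: [0.252, -3.128, 0.002]
force: [-0.2, -0.6, -0.7]
opening: 0.0004
```

drive_tool(rows="0 0 -0.001 0 0 0 0;0 0 -0.001 0 0 0 0;0 0 0 0 0 0 0")

```text
t: 23.95
tool_pos: [0.5552, 0.0589, 0.2148]
orientation: [0.252, -3.128, 0.002]
force: [-5.7, -0.6, 8.5]
opening: 0.0001
```

drive_tool(rows="0 0 -0.001 0 0 0 0;0 0 0 0 0 0 0")

```text
t: 24.2
tool_pos: [0.5552, 0.0589, 0.2148]
orientation: [0.252, -3.128, 0.003]
force: [-9.1, 0.1, 14.6]
opening: 0.0007
```

Run:
```python
from h import *
st();im=snap('side','s12.png')
crop(im,240,380,120,260,'cs12.png',4.2)
```

```text
t 24.2 tcp [0.5552 0.0589 0.2148] q [ 0.01  0.08  1.71 -0.    1.36 -1.72] F [-9.1  0.1 14.6] op 0.0007
z [-0.003 -0.002 -1.   ] y [-0.16   0.987 -0.001] hold [0.5551 0.0587 0.1498]
```

View pics/cs12.png

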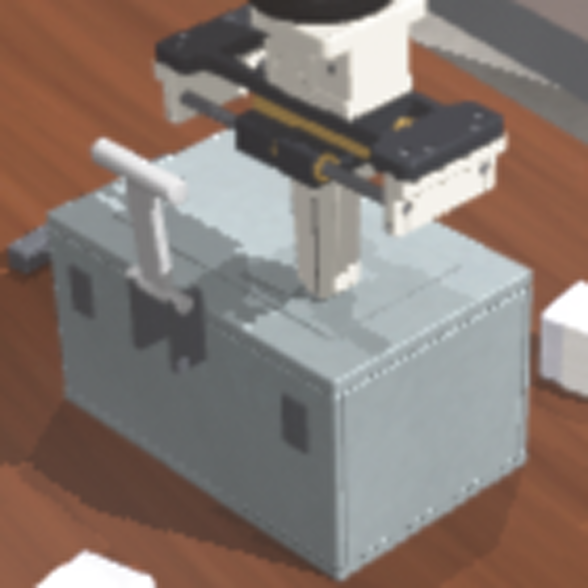

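The lid is flat on the rim: the tip stalls at z≈0.131 with 15 N, and lid top should be 0.130. The clamp is still upright. I'll lift and go round to the clamp's robot side.

drive_tool(rows="0 0 0.01 0 0 0 0;0 0 0.04 0 0 0 0;0 0 0.05 0 0 0 0;0 0 0.034 0 0 0 0;-0.031 0.0089 0 0 0 0 0;-0.031 0.0089 0 0 0 0 0;-0.031 0.0089 0 0 0 0 0;-0.031 0.0089 0 0 0 0 0;0 0 0 0 0 0 0;0 0 -0.03 0 0 0 0;0 0 -0.025 0 0 0 0;0 0 -0.012 0 0 0 0;0 0 0 0 0 0 0;0 0 0 0 0 0 0")

```text
t: 26.0
tool_pos: [0.4318, 0.0944, 0.2809]
orientation: [0.252, -3.129, 0.002]
force: [0.5, -0.8, -0.3]
opening: 0.0008
```

Run:
```python
from h import *
st();im=snap('side','s13.png');snap('wrist','w13.png')
crop(im,200,380,80,260,'cs13.png',3.3)
```

```text
t 26.0 tcp [0.4318 0.0944 0.2809] q [ 0.1  -0.3   1.93 -0.    1.51 -1.63] F [ 0.5 -0.8 -0.3] op 0.0008
z [-0.002 -0.002 -1.   ] y [-0.16   0.987 -0.001] hold [0.4317 0.0943 0.2159]
```

View pics/cs13.png

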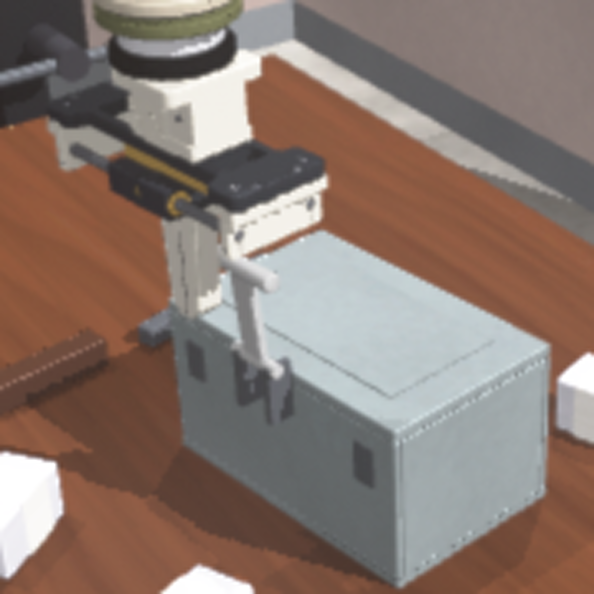

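View pics/w13.png

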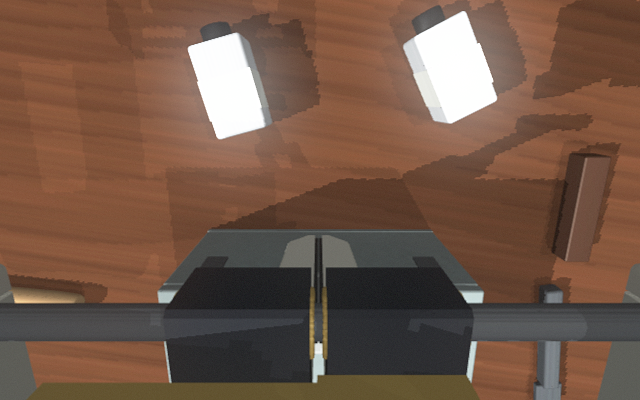

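The lid lies flat, the clamp is still upright, and the fingers are on its robot side. Pushing it over now.

drive_tool(rows="0.0121 0.002 -0.001 0 0 0 0;0.0121 0.002 -0.001 0 0 0 0;0.0121 0.002 -0.001 0 0 0 0;0.0121 0.002 -0.001 0 0 0 0;0.0134 0.0022 -0.005 0 0 0 0;0.0118 0.0019 -0.008 0 0 0 0;0 0 0 0 0 0 0")

```text
t: 26.98
tool_pos: [0.5052, 0.1066, 0.2617]
orientation: [0.252, -3.126, 0.002]
force: [0.0, -0.3, 0.6]
opening: 0.0004
```

Run:
```python
from h import *
st();im=snap('side','s14.png')
crop(im,200,380,80,260,'cs14.png',3.3)
```

```text
t 26.98 tcp [0.5052 0.1066 0.2617] q [ 0.11 -0.07  1.77 -0.    1.45 -1.62] F [ 0.  -0.3  0.6] op 0.0004
z [-0.005 -0.002 -1.   ] y [-0.16   0.987 -0.001] hold [0.5048 0.1065 0.1967]
```

View pics/cs14.png

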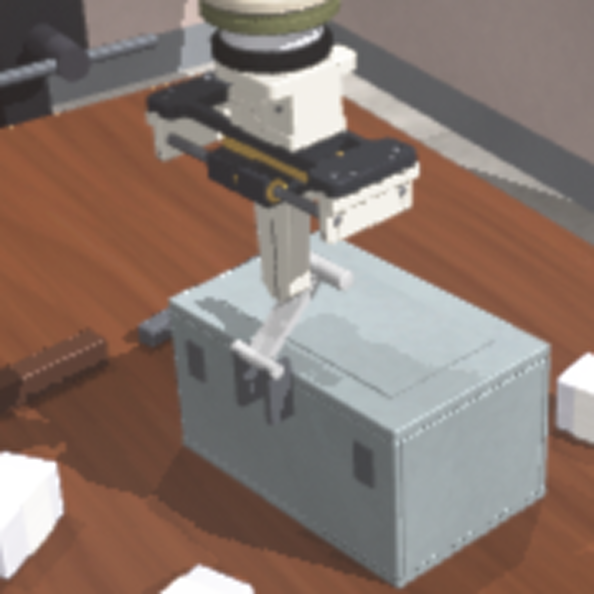

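The clamp follows, at about 45°. Continuing down.

drive_tool(rows="0.0092 0.0015 -0.011 0 0 0 0;0.0061 0.001 -0.013 0 0 0 0;0.004 0.0006 -0.008 0 0 0 0;0.003 0.0005 -0.004 0 0 0 0;0 0 -0.001 0 0 0 0;0 0 0 0 0 0 0")

```text
t: 27.78
tool_pos: [0.5272, 0.1102, 0.2259]
orientation: [0.252, -3.128, 0.002]
force: [-0.5, -0.3, 1.3]
opening: 0.0004
```

drive_tool(rows="0 0 -0.001 0 0 0 0;0 0 -0.001 0 0 0 0;0 0 -0.001 0 0 0 0;0 0 0 0 0 0 0")

```text
t: 28.28
tool_pos: [0.5273, 0.1102, 0.2256]
orientation: [0.252, -3.129, 0.003]
force: [-10.4, -0.8, 19.8]
opening: 0.0006
```

It stalls rigidly at the expected height (tip z≈0.1416) with 20 N. I'll retreat straight up and check.

drive_tool(rows="0 0 0.01 0 0 0 0;0 0 0.04 0 0 0 0;0 0 0.05 0 0 0 0;-0.04 0 0.05 0 0 0 0;-0.05 0 0.03 0 0 0 0;0 -0.05 0 0 0 0 0;0 -0.05 0 0 0 0 0;0 -0.05 0 0 0 0 0;0 -0.05 0 0 0 0 0;0 0 0 0 0 0 0")

```text
t: 29.52
tool_pos: [0.4377, -0.0927, 0.4015]
orientation: [0.244, -3.128, 0.003]
force: [-0.6, 1.2, -0.8]
opening: 0.0006
```

Run:
```python
from h import *
st();im=snap('side','s15.png');t=snap('top','t15.png')
crop(im,200,400,100,260,'cs15.png',3.5);crop(t,190,350,120,280,'ct15.png',3.7)
bc=np.array([.5642,.1164]);ex=np.array([.987,.16]);ey=np.array([-.16,.987])
for a in(0,.08,.2):
  b=bc+(-.089+.075*np.cos(a))*ex
  print(a,[np.round((proj(n,[*(b+s*.032*ey),.138+.075*np.sin(a)])-o)*k) for n,o,k in(('side',(200,100),3.5),('top',(190,120),3.7))for s in(1,-1)])
```

```text
t 29.52 tcp [ 0.4377 -0.0927  0.4015] q [-0.32 -0.31  1.72 -0.    1.73 -2.05] F [-0.6  1.2 -0.8] op 0.0006
z [-0.003 -0.002 -1.   ] y [-0.155  0.988 -0.002] hold [ 0.4375 -0.0928  0.3365]
0 [array([329., 249.]), array([394., 284.]), array([324., 286.]), array([412., 274.])]
0.08 [array([329., 241.]), array([394., 277.]), array([324., 285.]), array([412., 273.])]
0.2 [array([327., 231.]), array([392., 266.]), array([323., 285.]), array([412., 273.])]
```

View pics/cs15.png

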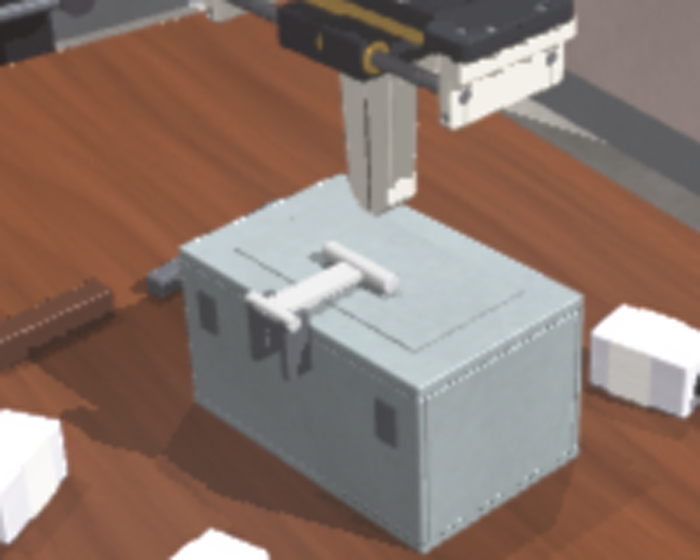

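View pics/ct15.png

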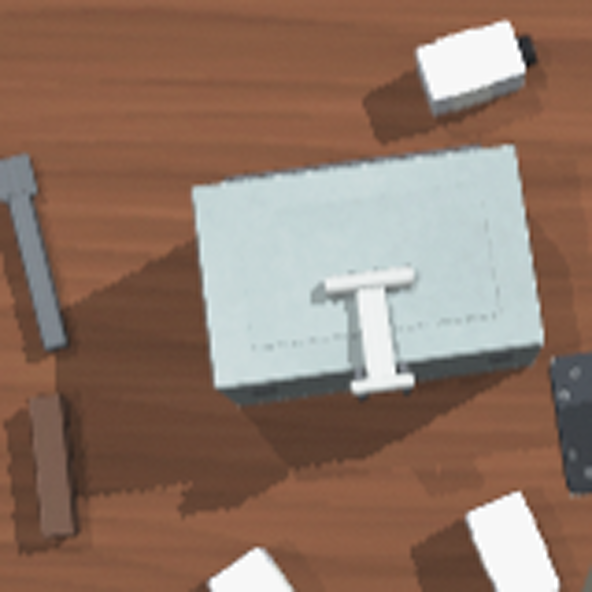

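The bar ends at side-crop (330,248) and (392,283) match the projection for clamp = 0: (329,249) and (394,284). The lid is flat and the robot is clear, so I'm handing in.

```bash
python3 -c "
from plant import robot
print(robot.close_job())"
```

```text
the job is handed in; nothing more can be done
None
```

The job is handed in at about 30 s of the 72 s allowed; the hand-in reports no verdict.

**What I did:**
- **Tin:** I picked the tin farthest to the robot's right and stood it upright on the bench. I then regripped it from above and set it in the empty half of the box.
- **Lid:** I pushed it over from behind with closed fingers and pressed it shut.
- **Clamp:** I swung it over onto the lid and pressed it flat.

**Last checks:**
- **Tin:** it stood upright, cap up, in the box when I let go. I couldn't see it again once the lid was shut.
- **Lid:** it stopped rigidly with the fingertips at about 0.131 m (lid top should be 0.130 m) and looks flat on the rim.
- **Clamp:** the bar ends lie within about 1 camera pixel of where they should be at angle 0. The last press stopped at the expected height with about 20 N.
- **Bystanders:** nothing came near the cutter, chisel or offcut. The hammer looked unmoved from the same camera, and I didn't measure any of them afterwards.
- **Robot:** it is clear of everything.

While I was turning the upright tin, the arm ran close to the elbow joint's limit. The turn fell short and the tin tilted about 5°, which I corrected before setting it down. No check failed or disagreed.

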